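Collect finished specimen mounts from the press tray into the tote

TASK

Collect the three finished black resin specimen mounts from the mounting press's catch tray into the grey tote: stand the two round ones, metal face up, side by side on the floor of its open bay, and put the one with a flat side into the white D-shaped nest in the other bay, its flat against the nest's flat, so that it sits fully down. Set the mounts down gently instead of dropping them, leave the brown rubber bung in the tray, and do not disturb the amber dropper bottle.

Things in the scene. Friction and masses are not known exactly. Their poses are not given: they have to be found in the camera images.
- round_mount_a_center (a point): round black resin specimen mount, an upright cylinder 40 mm in diameter and 32 mm tall, 55 g, with a small bright metal section in its top face; this point is its centre, half-way up; its z axis points up out of the metal face
- round_mount_b_center (a point): round black resin specimen mount, an upright cylinder 40 mm in diameter and 32 mm tall, 55 g, with a small bright metal section in its top face; this point is its centre, half-way up; its z axis points up out of the metal face (the same as the other round mount)
- flat_mount_center (a point): D-shaped black resin specimen mount: an upright cylinder 40 mm in diameter, 32 mm tall, with one flat side, a vertical plane 12 mm from its axis on its -x side (32 mm from flat to round along x, 40 mm along y); small metal section in the top face. This point lies on the cylinder's axis, half-way up; z points up out of the metal face, -x squarely out of the flat
- round_mount_a: the same round mount; origin at the centre of its underside
- round_mount_b: the same round mount; origin at the centre of its underside
- flat_mount: the same D-shaped mount, 50 g, lower edge bevelled by 1.2 mm; origin on the cylinder's axis at its underside, same axes
- tray_floor (a point): aluminium catch tray in front of the press, fixed, 160 x 290 mm (x, y), with a lip only 9 mm above its floor; this point is the middle of its floor, 6 mm above the bench. +x points to the press. The mounts and the bung stand in it, upright, about 70 mm or more apart between centres
- nest (a point): nest for the D-shaped mount: a white collar 10 mm high, 4 mm thick, on the tote floor, D-shaped like the mount with 1.5 mm clearance all round (inside radius 21.5 mm, flat 13.5 mm from the axis on the -x side). This point: on the axis at the tote floor, 4 mm above the bench. When fully down the mount stands on this floor, its centre 16 mm above this point, its x axis along this point's x
- tote: open grey plastic box, fixed, 170 x 270 mm (x, y), walls 40 mm above the bench and 4 mm thick, floor 4 mm thick, parted by a wall 28 mm high into two bays, each 162 x 129 mm inside: the nest in the middle of the +y one (66 mm from the middle), the empty bay at -y. Origin: its middle, on the bench
- press: white mounting press, fixed, 200 mm wide and 230 mm tall, with its catch tray in front; origin under the middle of the tray, on the bench; the machine's front stands 150 mm from it in +x, and a short chute, 90 mm wide and up to 55 mm high, slopes down from there to the tray's edge
- open_bay (a point): the tote's other, empty bay (162 mm along x, 129 mm along y inside): this point is the middle of the bay, on its floor, 4 mm above the bench; axes as the nest's; the nest lies 132 mm from it in +y
- bung_center (a point): brown tapered rubber bung, 35 mm across and 32 mm tall, standing in the catch tray among the mounts, loose; this point is its centre. It stays there
- dropper_center (a point): amber glass dropper bottle with black cap, 38 mm across, 84 mm tall, loose on the bench; this point is its centre, half-way up. A bystander
Not all that is in view belongs to the job. Leave any turquoise or yellow look-alike of the flat_mount alone.

How it is judged:
At the end, for the whole second after the job is handed in: Round mounts at rest on the open bay's floor, metal face up (0.15 rad), not stacked; D mount in the nest, on axis within 4 mm, flat to flat (0.2 rad), upright (0.1 rad), at rest, fully down within 2.5 mm; bung and dropper bottle within 3 cm of their starts (x of round_mount_a_center in the frame of open_bay between -0.064 and 0.064 m and y of round_mount_a_center in the frame of open_bay between -0.047 and 0.047 m and z of round_mount_a_center in the frame of open_bay between 0.012 and 0.02 m and angle between each of round_mount_a_center, round_mount_b_center's own z axis and vertical below 0.15 rad and linear speed of each of round_mount_a, round_mount_b, flat_mount below 0.02 m/s and x of round_mount_b_center in the frame of open_bay between -0.064 and 0.064 m and y of round_mount_b_center in the frame of open_bay between -0.047 and 0.047 m and z of round_mount_b_center in the frame of open_bay between 0.012 and 0.02 m and horizontal distance between flat_mount_center and nest below 0.004 m and z of flat_mount_center in the frame of nest below 0.0185 m and angle between flat_mount_center's own z axis and vertical below 0.1 rad and angle between the x axis of flat_mount_center and the x axis of nest, either way round below 0.2 rad and distance of each of bung_center, dropper_center from where it was at the start of the episode below 0.03 m); the robot touches nothing.
It fails at once if the rubber bung is knocked over or shifted by more than 3 cm (distance of bung_center from where it was at the start of the episode above 0.03 m or angle between bung_center's own z axis and vertical above 0.5 rad).
It fails at once if the amber dropper bottle is knocked over or shifted by more than 3 cm (distance of dropper_center from where it was at the start of the episode above 0.03 m or angle between dropper_center's own z axis and vertical above 0.5 rad).
It fails at once if a mount is dropped from more than about 3 cm, or flung (faster than 0.8 m/s with its centre less than 6 cm above the bench) ((height (world z) of round_mount_a_center below 0.06 m and linear speed of round_mount_a above 0.8 m/s) or (height (world z) of round_mount_b_center below 0.06 m and linear speed of round_mount_b above 0.8 m/s) or (height (world z) of flat_mount_center below 0.06 m and linear speed of flat_mount above 0.8 m/s)).
It also fails if it takes over 72 s, if anything falls off the work surface, if the arm or the gripper's body presses on something with over 40 N, if the wrist force passes 120 N, or if a joint passes its speed limit or range.

ROBOT

A 6-joint arm with a two-finger parallel gripper is mounted at the origin on a cart in front of the work surface, level with it; the furniture and walls round the work are solid. World frame = base frame: x ahead of the robot, y to its left, z up, the work surface at z = 0. Lengths are in m, angles in rad, forces in N, time in s.
With the tool pointing down it reaches from about 0.35 to 0.85 m from the base axis. Payload 8.1 kg.
Tool frame: the origin (TCP) lies midway between the tips of the shut fingers; the grasp point (between the pads) lies 19 mm behind it; z points along the fingers, x is the direction in which the jaws open and shut, and the axes are right-handed (so a half turn about z gives the same grasp; the last joint's range is limited). The gripper opens to 85 mm and grips with 20 to 120 N. Pads are 22 mm wide; open, the fingers measure 114 mm over their backs; the gripper's body (76 mm by 85 mm) begins 54 mm behind the grasp point. The pads swing forward as they close: fully open they stand 13 mm farther back than shut.
Start: joints at [-1.26, 0.13, 1.488, -0, 1.523, -0.085], TCP at [0.231, -0.554, 0.231] pointing down, gripper open.
Joint ranges: [-2.96, 2.96], [-0.89, 2.26], [0.02, 2.5], [-1.34, 4.48], [0, 2.73], [-2.66, 2.66]. Speed limits (rad/s): [2.39, 2.39, 2.79, 3.14, 3.14, 3.14].

INTERFACE

Orientations are given as a rotation vector (axis times angle).
In Python, from rig import * gives the robot as it stands. The module is installed in compiled form; this text tells all that it offers.
- The arm moves only by the tool servo_tool, never from a script. Its argument "steps" is a list of rows, each a list of 7 numbers: the shift along the tool's x, y, z in units of 0.25 m (1.0 is 0.25 m), then the turn, a rotation vector about the tool's x, y, z in units of 180 degrees (1.0 is 180 degrees), then the opening, from 0 (shut) to 1 (fully open). In form: [[x, y, z, rx, ry, rz, hand], ...]. A call has 1 to 5 rows; each row is the pose to reach, as a shift and turn from the pose measured when the call began, along the tool's axes at that moment, turning the shorter way round; what a row does not reach only later rows make up. A row lasts 1/8 s, in which the tool goes at most 62.5 mm and 10.7 degrees, less where a joint would pass 70% of its speed; a pose out of reach is approached as far as the arm can. A call with a number of a shift or a turn outside -1 to 1 is refused whole. A call with a gripper value outside its range is refused whole. The fingers move at their own pace and stop on an object; "grip_force" is the grip in N (left out, the last holds). Time passes only in rows, so rows that repeat a pose let the fingers close. It gives the time, the measured TCP pose, the force and the opening at its end, in the units of the state.
- get_state(): the state, without advancing time (a new reading comes with each control period).
- snapshot(name): name is "scene" or "top" or "wrist"; returns a dict with "pixels" (400x640x3 uint8, red, green, blue), "depth" (400x640 float32, m along the optical axis (not along the pixel's ray), 0 where there is no reading), "fx", "fy", "cx", "cy" (pixels), "k1" (the pictures are not rectified: a ray, as slopes to the right and down, at radius r is drawn at 1 + k1 r^2 times it, then the intrinsics apply), "xyz" and "orientation" of the camera in the world; the wrist camera has in their place "T_tool_cam" (4x4, takes a point from camera to tool coordinates, whose origin is the TCP and whose axes are the tool frame's). Camera axes: x right, y up, looking along -z (the intrinsics and any distortion apply to the point x, -y, -z); pixel columns grow to the right and rows downward; lengths in m; the calibration is good to about 2 mm. A picture is of the moment at which its call begins: read the wrist's pose just before it.
- finish_job(): hands the job in, once; it reports no verdict.
The state is a dict: "clock": time; "joint_positions": joint angles; "qvel": joint speeds; "joint_torque": joint torques, N m; "ee_pos": TCP position; "eef_rot": TCP orientation; "contact_force": force on the tool from outside, world axes, zero at the start; "torque": the same for the moment, N m; "grip_width": finger opening in m.
Only numpy, scipy, OpenCV 4.12 (cv2) and the standard library are available. Lean on these libraries where they do the work, as an engineer would, in place of code of your own. Each camera call takes 0.05 s, during which the arm holds its last target. There are 200 camera calls.

## Working session

There is one attempt and no reset: what is moved stays moved. The work goes in short steps, Python scripts to look and compute and a tool call to move; the robot and the scene stay as the last step left them, time stands still between calls to the robot, and variables do not carry over. Pictures are saved under pics/ and viewed, about 8 in all and at most 12, crops included, and the job is handed in when it is done.

Besides the shell and the picture viewer there is one more tool, called after "Call:" as name([rows], argument=value, ...), one row to a line, values as JSON. servo_tool: Moves the arm, as the interface text tells. Shifts and turns lie within -1 to 1; 1 stands for 0.25 m of shift or 180 degrees of turn. Its arguments: {"type":"object","properties":{"steps":{"type":"array"},"grip_force":{"type":"number"}},"required":["steps"]}

```bash
mkdir -p pics; cat > h.py <<'E'
from rig import *
import numpy as np, cv2
from scipy.spatial.transform import Rotation as R
def campose(s, st=None):
    if "T_tool_cam" in s:
        T=np.eye(4); T[:3,:3]=R.from_rotvec(st["eef_rot"]).as_matrix(); T[:3,3]=st["ee_pos"]
        return T@np.array(s["T_tool_cam"])
    T=np.eye(4); o=np.array(s["orientation"])
    T[:3,:3]=o if o.shape==(3,3) else R.from_rotvec(o).as_matrix(); T[:3,3]=s["xyz"]; return T
def undist(s,uv):
    d=(np.atleast_2d(uv).astype(float)-[s["cx"],s["cy"]])/[s["fx"],s["fy"]]; r=d.copy()
    for _ in range(15): r=d/(1+s["k1"]*(r**2).sum(1,keepdims=True))
    return r
def toplane(s,T,uv,z):
    r=undist(s,uv); d=np.c_[r[:,0],-r[:,1],-np.ones(len(r))]@T[:3,:3].T
    return T[:3,3]+d*((z-T[2,3])/d[:,2])[:,None]
def depthpts(s,T):
    v,u=np.mgrid[:400,:640]; uv=np.c_[u.ravel(),v.ravel()]
    r=undist(s,uv); z=s["depth"].ravel()
    P=np.c_[r[:,0]*z,-r[:,1]*z,-z]@T[:3,:3].T+T[:3,3]
    return P.reshape(400,640,3)
def save(n,im,k=1):
    cv2.imwrite("pics/"+n,cv2.resize(im[:,:,::-1],None,fx=k,fy=k,interpolation=cv2.INTER_CUBIC))
E
python3 - <<'E'
from h import *
st=get_state(); print({k:np.round(v,3) for k,v in st.items()})
for n in("scene","top"):
    s=snapshot(n); save(n+"0.png",s["pixels"]); print(n,s["xyz"],s["orientation"],s["fx"],s["k1"],s["depth"].min(),s["depth"].max())
    np.savez(n+"0.npz",**s)
E
```

```text
{'clock': np.float64(0.0), 'joint_positions': array([-1.26 ,  0.131,  1.489, -0.   ,  1.523, -0.085]), 'qvel': array([ 0.   , -0.002,  0.   , -0.002,  0.001,  0.   ]), 'joint_torque': array([-2.0000e-03, -5.6938e+01, -5.0057e+01, -1.0000e-03,  1.4000e-02,
       -0.0000e+00]), 'ee_pos': array([ 0.231, -0.553,  0.23 ]), 'eef_rot': array([-2.614e+00,  1.741e+00,  2.000e-03]), 'contact_force': array([0.545, 0.296, 0.073]), 'torque': array([-0.019,  0.032, -0.006]), 'grip_width': np.float64(0.085)}
scene [-0.11081113  0.8504079   0.86931489] [ 0.38161939 -1.1382974  -2.22622078] 465.79472668875314 0.009047613329237774 0.0 3.856099
top [0.41865557 0.02632666 1.19266388] [ 0.09484414 -0.08079319 -1.57925611] 457.2686731239613 -0.00265025626689969 0.0 1.9037037
```

View pics/top0.png

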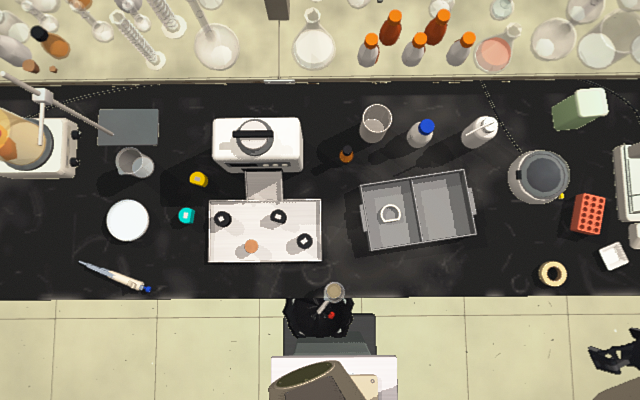

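View pics/scene0.png

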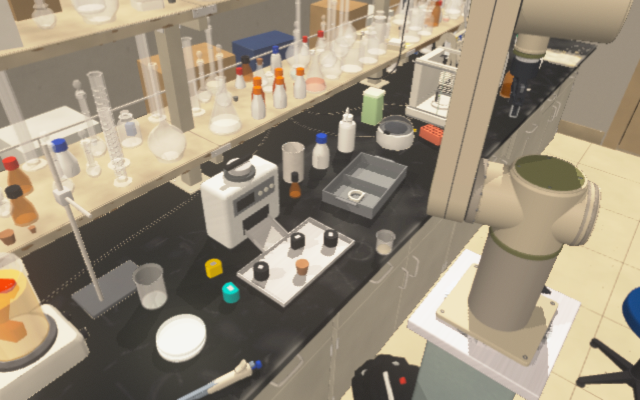

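Top view: the tray is around (265,231). It holds black mounts at (222,219), (279,217) and (305,241), and the bung at (251,246). The tote is at (418,210) with its nest at (390,212), and the dropper bottle is at (346,155). Next I'll enlarge the tray and nest to see which mount has the flat.

```bash
python3 - <<'E'
from h import *
s=dict(np.load("top0.npz")); im=s["pixels"]; T=campose(s)
a=cv2.resize(im[195:270,200:330],None,fx=6,fy=6,interpolation=cv2.INTER_CUBIC)[:300]
b=cv2.resize(im[195:270,200:330],None,fx=6,fy=6,interpolation=cv2.INTER_CUBIC)
save("crop1.png",b)
P=depthpts(s,T)
for n,(u,v) in dict(a=(222,219),b=(279,217),c=(305,241),bung=(251,246),nestfl=(390,212),bay=(440,205),traymid=(265,225),bottle=(346,155)).items():
    print(n,np.round(P[v,u],3))
h=P[...,2]
# mount tops: dark pixels with height 0.03-0.045 in the tray region
g=im.max(2)
m=((h>0.028)&(h<0.05)); m[:195]=0;m[270:]=0;m[:,:205]=0;m[:,325:]=0
n,l,stt,c=cv2.connectedComponentsWithStats(m.astype(np.uint8))
for i in range(1,n):
    if stt[i,4]>30: print(c[i],stt[i], np.round(toplane(s,T,c[i],0.038),4), np.median(im[l==i],0), np.median(h[l==i]))
# tote rim fit
m=((h>0.033)&(h<0.05)); m[:165]=0;m[255:]=0;m[:,:355]=0;m[:,480:]=0
q=P[m][:,:2].astype(np.float32); print("tote rim",cv2.minAreaRect(q))
# tray
E
```

```text
a [0.498 0.278 0.04 ]
b [0.502 0.134 0.039]
c [0.441 0.068 0.041]
bung [0.43  0.205 0.037]
nestfl [ 0.515 -0.152  0.005]
bay [ 0.532 -0.283  0.004]
traymid [0.484 0.173 0.005]
bottle [ 0.654 -0.037  0.066]
[277.97093023 215.72674419] [270 209  16  14 172] [[0.5054 0.1365 0.038 ]] [44. 44. 45.] 0.0374974121561884
[221.51207729 218.46376812] [214 211  16  16 207] [[0.5    0.2796 0.038 ]] [44. 43. 44.] 0.03792374620640415
[304.205 240.655] [297 233  16  16 200] [[0.4419 0.0704 0.038 ]] [48. 48. 49.] 0.03772791743572601
[250.93006993 245.81818182] [245 239  13  14 143] [[0.4303 0.2045 0.038 ]] [219. 150. 101.] 0.037077327871512855
tote rim ((0.5187655091285706, -0.2163613736629486), (0.17029650509357452, 0.2899124026298523), 8.116670608520508)
```

View pics/crop1.png

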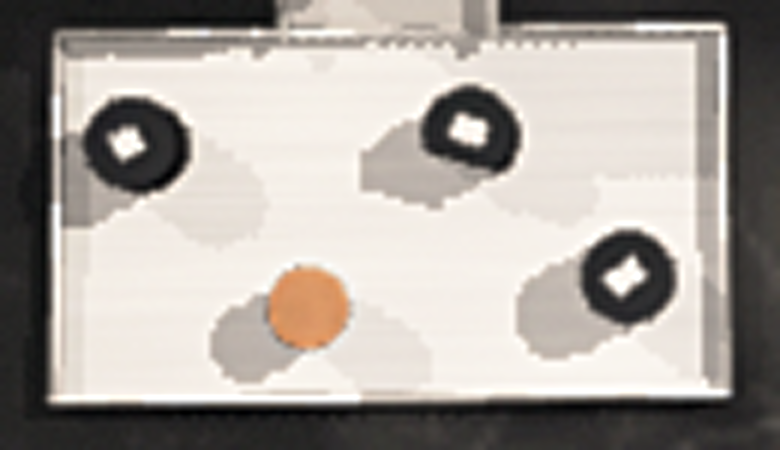

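The middle mount at (279,217) is the D. The crop shows a flat on its near side, tilted about 17°. The mounts at (222,219) and (305,241) are fully round, and the turquoise and yellow pieces outside the tray are decoys. I'll head for the nest to get a close look on the way.

```bash
cat >> h.py <<'E'
def plan(x,y,z,deg):
    """rows-units to reach TCP (x,y,z) pointing down with tool x at deg in world"""
    st=get_state(); A=R.from_rotvec(st["eef_rot"]).as_matrix(); t=np.radians(deg)
    B=np.c_[[np.cos(t),np.sin(t),0],[np.sin(t),-np.cos(t),0],[0,0,-1]]
    d=A.T@(np.array([x,y,z])-st["ee_pos"])/0.25; r=R.from_matrix(A.T@B).as_rotvec()/np.pi
    print("plan",[x,y,z,deg],"->",np.round(np.r_[d,r],3),"now th",round(np.degrees(np.arctan2(A[1,0],A[0,0])),1),"t",round(st["clock"],2))
E
python3 - <<'E'
from h import *
print(np.round(snapshot("wrist")["T_tool_cam"],3)); plan(0.46,-0.155,0.27,8)
E
```

```text
[[ 1.    -0.     0.     0.   ]
 [-0.    -0.957 -0.29  -0.072]
 [ 0.     0.29  -0.957 -0.142]
 [ 0.     0.     0.     1.   ]]
plan [0.46, -0.155, 0.27, 8] -> [-1.117 -1.459 -0.156 -0.     0.    -0.418] now th -67.3 t 0.15
```

Call:
servo_tool([
  [-0.6, -0.78, -0.16, 0, 0, -0.25, 0.6],
  [-0.6, -0.78, -0.16, 0, 0, -0.25, 0.6],
  [-0.6, -0.78, -0.16, 0, 0, -0.25, 0.6],
  [-0.6, -0.78, -0.16, 0, 0, -0.25, 0.6],
  [-0.6, -0.78, -0.16, 0, 0, -0.25, 0.6],
])

```text
clock: 0.78
ee_pos: [0.3556, -0.3367, 0.2718]
eef_rot: [-3.084, 0.595, -0.002]
contact_force: [0.1, -0.8, 1.0]
grip_width: 0.0513
```

```bash
python3 - <<'E'
from h import *
plan(0.51,-0.12,0.27,8)
E
```

```text
plan [0.51, -0.12, 0.27, 8] -> [ 0.251 -1.034  0.009 -0.    -0.    -0.166] now th -21.8 t 0.78
```

Call:
servo_tool([
  [0.25, -1.0, 0.01, 0, 0, -0.166, 0.6],
  [0.25, -1.0, 0.01, 0, 0, -0.166, 0.6],
  [0.25, -1.0, 0.01, 0, 0, -0.166, 0.6],
  [0.25, -1.0, 0.01, 0, 0, -0.166, 0.6],
  [0.25, -1.0, 0.01, 0, 0, -0.166, 0.6],
])

```text
clock: 1.4
ee_pos: [0.5078, -0.1253, 0.269]
eef_rot: [-3.132, -0.225, -0.001]
contact_force: [0.3, 0.1, 1.0]
grip_width: 0.0512
```

Call:
servo_tool([
  [0, 0, 0, 0, 0, 0, 0.6],
  [0, 0, 0, 0, 0, 0, 0.6],
])

```text
clock: 1.65
ee_pos: [0.5072, -0.1266, 0.2686]
eef_rot: [-3.132, -0.223, 0.0]
contact_force: [0.2, -0.2, 0.9]
grip_width: 0.0511
```

```bash
python3 - <<'E'
from h import *
st=get_state(); s=snapshot("wrist"); T=campose(s,st); im=s["pixels"]; save("w1.png",im)
np.savez("w1.npz",T=T,**s)
P=depthpts(s,T); h=P[...,2]; print(st["ee_pos"],st["grip_width"],st["qvel"].round(3), s["fx"],s["k1"])
m=(h>0.033)&(h<0.047)&(P[...,1]>-0.4)&(P[...,1]<0.0)&(P[...,0]>.4)&(P[...,0]<.64); print("rim",m.sum(),cv2.minAreaRect(P[m][:,:2].astype(np.float32)))
m=(im.min(2)>150)&(h<0.025)&(h>0.006)&(np.hypot(P[...,0]-.51,P[...,1]+.15)<.06)
q=P[m]; print("collar",m.sum(),q.min(0),q.max(0),np.median(q,0))
E
```

```text
[ 0.50716664 -0.12658136  0.26862091] 0.05111627120336507 [-0.011 -0.006 -0.    -0.     0.001  0.001] 324.6930759849099 -0.05122080931605554
rim 2925 ((0.5182225108146667, -0.21736043691635132), (0.1706944853067398, 0.2878413498401642), 8.182894706726074)
collar 420 [ 0.48962475 -0.17818674  0.00634332] [ 0.53450498 -0.12700225  0.01551886] [ 0.51111418 -0.1525737   0.01315115]
```

View pics/w1.png

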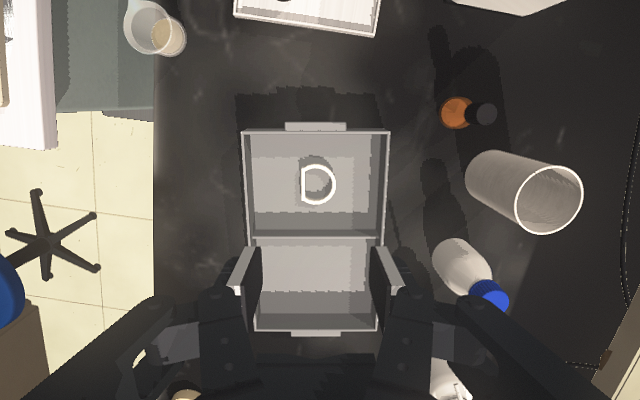

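The wrist view shows the tote with the white D nest at (317,184). Its flat is on the left, which is -x. The two fingers show at (240,270) and (388,270). I'll refine the nest by casting rays, then move to look over the tray.

```bash
cat > nest.py <<'E'
from h import *
def nest(s,T,z=0.014,yaw=np.radians(8.2)):
    im=s["pixels"]; m=(im.min(2)>225).astype(np.uint8)
    uv=np.argwhere(m)[:,::-1]; q=toplane(s,T,uv,z); k=np.hypot(q[:,0]-.509,q[:,1]+.152)<.04; q=q[k]
    c,sn=np.cos(yaw),np.sin(yaw); ux=q[:,0]*c+q[:,1]*sn; uy=-q[:,0]*sn+q[:,1]*c
    ox=(ux.min()+ux.max())/2-.004; oy=(uy.min()+uy.max())/2   # outer D -17.5..25.5
    print("nest",len(q),"ext",np.ptp(ux),np.ptp(uy),"c",ox*c-oy*sn,ox*sn+oy*c)
    # flat angle: pixels of straight side
    e=[]
    for y in np.arange(-.012,.0121,.003):
        b=abs(uy-oy-y)<.0015
        e.append((y,ux[b].min()))
    p=np.polyfit(*np.array(e).T,1); print("flat tilt deg rel yaw",np.degrees(-np.arctan(p[0])))
E
python3 - <<'E'
from nest import *
s=dict(np.load("w1.npz")); nest(s,s["T"])
s=dict(np.load("top0.npz")); nest(s,campose(s))
plan(0.46,0.20,0.26,-17)
E
```

```text
nest 361 ext 0.041835842823155056 0.05049090702513753 c 0.5089850007801445 -0.15271248167106816
flat tilt deg rel yaw -0.7061050640308734
nest 68 ext 0.04103475036193066 0.049250605203345205 c 0.5088532756589115 -0.15138518755807118
flat tilt deg rel yaw -1.483534728464685
plan [0.46, 0.2, 0.26, -17] -> [-0.002 -1.32   0.037 -0.    -0.     0.139] now th 8.1 t 1.7
```

Call:
servo_tool([
  [-0.06, -0.93, 0.03, 0, 0, 0.139, 0.6],
  [-0.06, -0.93, 0.03, 0, 0, 0.139, 0.6],
  [-0.06, -0.93, 0.03, 0, 0, 0.139, 0.6],
  [-0.06, -0.93, 0.03, 0, 0, 0.139, 0.6],
  [-0.06, -0.93, 0.03, 0, 0, 0.139, 0.6],
])

```text
clock: 2.33
ee_pos: [0.4586, 0.1032, 0.2617]
eef_rot: [-3.106, 0.457, -0.0]
contact_force: [-0.1, 0.1, -0.3]
grip_width: 0.0513
```

Call:
servo_tool([
  [0, 0, 0, 0, 0, 0, 0.6],
  [0, 0, 0, 0, 0, 0, 0.6],
])

```text
clock: 2.58
ee_pos: [0.459, 0.1016, 0.2618]
eef_rot: [-3.106, 0.461, -0.001]
contact_force: [0.5, 0.3, -0.4]
grip_width: 0.0513
```

```bash
python3 - <<'E'
from h import *
st=get_state(); s=snapshot("wrist"); T=campose(s,st); im=s["pixels"]; save("w2.png",im); np.savez("w2.npz",T=T,**s)
P=depthpts(s,T); h=P[...,2]; print(st["ee_pos"],st["qvel"].round(3))
for n,c in dict(D=(.5054,.1365),a=(.5,.2796),c=(.442,.0704),bung=(.4303,.2045)).items():
    m=((h>0.033)&(h<0.045)&(np.hypot(P[...,0]-c[0],P[...,1]-c[1])<.035)).astype(np.uint8)
    k=cv2.findContours(m,cv2.RETR_EXTERNAL,cv2.CHAIN_APPROX_NONE)[0]; k=max(k,key=cv2.contourArea)[:,0]
    q=toplane(s,T,k,.038)[:,:2]; (cx,cy),r=cv2.minEnclosingCircle(q.astype(np.float32))
    print(n,len(k),"circle",round(cx,4),round(cy,4),round(r,4),"px",k.mean(0).round(),"centroid",P[m>0].mean(0).round(4))
    if n=="D":
        for ang in range(-190,-130,4):pass
        d=q-[cx,cy]; th=np.radians(np.arange(0,360,2)); sup=[(d@[np.cos(t),np.sin(t)]).max() for t in th]
        i=int(np.argmin(sup)); nrm=np.array([np.cos(th[i]),np.sin(th[i])]); f=d[d@nrm>sup[i]-.0025]
        vx,vy,_,_=cv2.fitLine(f.astype(np.float32),cv2.DIST_L2,0,.01,.01).ravel()
        print("flat dir",2*i,"dist",sup[i],"line ang",np.degrees(np.arctan2(vy,vx)),len(f))
        print("bbox span at -17:",[np.ptp(d@[np.cos(np.radians(a)),np.sin(np.radians(a))]).round(4) for a in (-30,-25,-20,-17,-14,-10,-5)])
E
```

```text
[0.45900991 0.10160385 0.26176224] [-0.001  0.004 -0.002  0.003 -0.001  0.003]
D 100 circle 0.5027 0.1362 0.0201 px [347. 128.] centroid [0.5053 0.1357 0.0372]
flat dir 164 dist 0.011386454933996154 line ang 74.13918 34
bbox span at -17: [np.float64(0.0347), np.float64(0.0336), np.float64(0.0323), np.float64(0.0314), np.float64(0.0315), np.float64(0.0327), np.float64(0.034)]
a 79 circle 0.4969 0.2708 0.0183 px [304.   5.] centroid [0.4957 0.2668 0.0369]
c 93 circle 0.4416 0.0698 0.0204 px [310. 198.] centroid [0.4417 0.0698 0.0373]
bung 91 circle 0.4295 0.2037 0.0174 px [263.  87.] centroid [0.4294 0.204  0.0365]
```

View pics/w2.png

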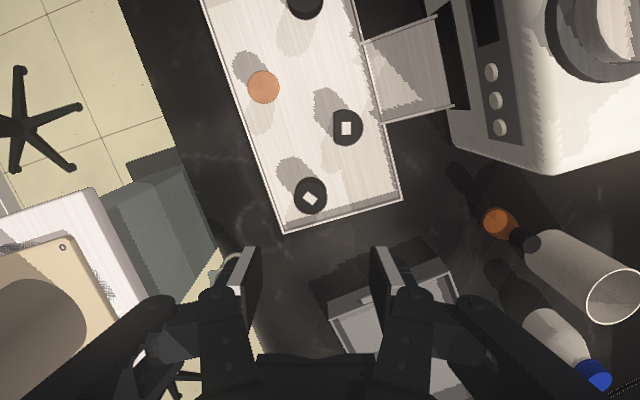

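View 2 confirms the D at (347,128), with its flat facing 164°. Its axis is at (0.503,0.136). A round mount is at (310,198), the bung at (263,87), and the other round mount is cut off at the top edge. I'll grip the D across flat and round.

```bash
python3 - <<'E'
from h import *
plan(0.5065,0.1351,0.07,-16)
plan(0.5065,0.1351,0.014,-16)
E
```

```text
plan [0.5065, 0.1351, 0.07, -16] -> [ 0.143 -0.182  0.767 -0.001 -0.    -0.005] now th -16.9 t 2.62
plan [0.5065, 0.1351, 0.014, -16] -> [ 0.143 -0.181  0.991 -0.001 -0.    -0.005] now th -16.9 t 2.62
```

Call:
servo_tool([
  [0.143, -0.182, 0.3, 0, 0, -0.005, 0.62],
  [0.143, -0.182, 0.5, 0, 0, -0.005, 0.62],
  [0.143, -0.182, 0.7, 0, 0, -0.005, 0.62],
  [0.143, -0.182, 0.75, 0, 0, -0.005, 0.62],
  [0.143, -0.182, 0.75, 0, 0, -0.005, 0.62],
])

```text
clock: 3.25
ee_pos: [0.5064, 0.1343, 0.0745]
eef_rot: [-3.11, 0.438, 0.002]
contact_force: [-0.0, -0.5, 0.9]
grip_width: 0.0527
```

```bash
python3 - <<'E'
from h import *
plan(0.5065,0.1351,0.014,-16)
s=snapshot("wrist"); save("w3.png",s["pixels"])
E
```

```text
plan [0.5065, 0.1351, 0.014, -16] -> [-0.    -0.003  0.242 -0.     0.    -0.   ] now th -16.1 t 3.25
```

View pics/w3.png

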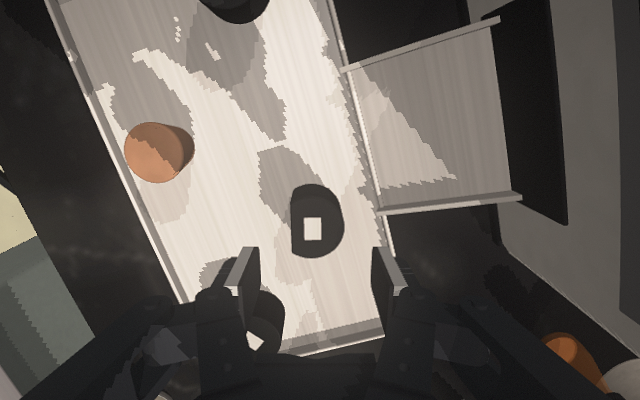

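The D is at (316,222), its flat parallel to the left pad and centred between the fingers. I'll descend and close.

Call:
servo_tool([
  [0, -0.003, 0.12, 0, 0, 0, 0.62],
  [0, -0.003, 0.2, 0, 0, 0, 0.62],
  [0, -0.003, 0.242, 0, 0, 0, 0.62],
  [0, -0.003, 0.242, 0, 0, 0, 0.62],
  [0, -0.003, 0.242, 0, 0, 0, 0.62],
], grip_force=35)

```text
clock: 3.92
ee_pos: [0.5096, 0.1357, 0.0176]
eef_rot: [-3.108, 0.438, -0.007]
contact_force: [-0.0, -0.4, -0.1]
grip_width: 0.0528
```

Call:
servo_tool([
  [0, 0, 0, 0, 0, 0, 0.5],
  [0, 0, 0, 0, 0, 0, 0.3],
  [0, 0, 0, 0, 0, 0, 0.2],
  [0, 0, 0, 0, 0, 0, 0.2],
  [0, 0, 0, 0, 0, 0, 0.2],
])

```text
clock: 4.55
ee_pos: [0.5105, 0.1359, 0.0188]
eef_rot: [-3.107, 0.438, -0.01]
contact_force: [-1.1, 1.0, 5.9]
grip_width: 0.0309
```

Call:
servo_tool([
  [0, 0, 0, 0, 0, 0, 0.2],
  [0, 0, -0.02, 0, 0, 0, 0.2],
  [0, 0, -0.1, 0, 0, 0, 0.2],
  [0, 0, -0.25, 0, 0, 0, 0.2],
  [0, 0, -0.5, 0, 0, 0, 0.2],
])

```text
clock: 5.18
ee_pos: [0.5074, 0.1352, 0.1427]
eef_rot: [-3.109, 0.438, -0.002]
contact_force: [0.4, 0.4, -0.3]
grip_width: 0.0312
```

```bash
python3 - <<'E'
from h import *
print(get_state()["grip_width"])
plan(0.5129,-0.1519,0.15,8)
s=snapshot("wrist"); save("w4.png",s["pixels"][150:400,180:460],2)
E
```

```text
0.03117404280269863
plan [0.5129, -0.1519, 0.15, 8] -> [ 3.380e-01  1.098e+00 -3.100e-02 -1.000e-03 -0.000e+00 -1.340e-01] now th -16.0 t 5.17
```

View pics/w4.png

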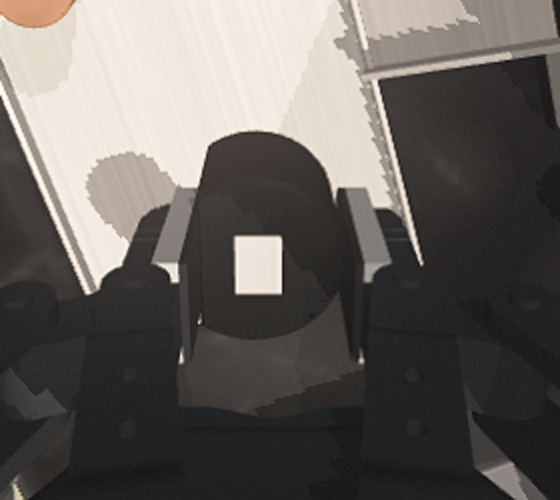

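The D is held flat against the pad at 31 mm width. Its square is at (258,265) in the crop. The TCP had drifted about 4 mm during the grip, so I'll measure where the mount sits in the hand.

```bash
cat > inhand.py <<'E'
from h import *
from scipy.optimize import least_squares
def inhand():
    st=get_state(); s=snapshot("wrist"); Tc=np.array(s["T_tool_cam"]); P=depthpts(s,Tc); im=s["pixels"]
    near=(abs(P[...,0])<.024)&(abs(P[...,1])<.03)&(s["depth"]>0.05)&(P[...,2]>-.035)&(P[...,2]<.02)
    z=P[...,2][near]; hist,e=np.histogram(z,bins=55,range=(-.035,.02)); i=hist.argmax(); zt=np.median(z[abs(z-e[i]-.0005)<.0015])
    m=(near&(abs(P[...,2]-zt)<.0015)).astype(np.uint8); m=cv2.morphologyEx(m,cv2.MORPH_OPEN,np.ones((3,3)))
    k=max(cv2.findContours(m,cv2.RETR_EXTERNAL,cv2.CHAIN_APPROX_NONE)[0],key=cv2.contourArea)[:,0]
    q=toplane(s,Tc,k,zt)[:,:2]
    print("top tool-z",zt.round(4),"n",m.sum(),"ext x",q[:,0].min().round(4),q[:,0].max().round(4),"y",q[:,1].min().round(4),q[:,1].max().round(4))
    a=q[(abs(q[:,0]-.004)<.012)]
    for nm,b in(("far",a[a[:,1]>a[:,1].mean()]),("near",a[a[:,1]<a[:,1].mean()])):
        f=least_squares(lambda p:np.hypot(b[:,0]+.004,b[:,1]-p[0])-.02,[0.],loss="soft_l1",f_scale=.001)
        print(nm,"y0",f.x.round(4),"(axis x assumed -0.004)")
    return s
if __name__=="__main__": inhand()
E
python3 inhand.py
```

```text
top tool-z -0.0184 n 4911 ext x -0.0169 0.0146 y -0.0183 0.0208
far y0 [0.0001] (axis x assumed -0.004)
near y0 [0.0026] (axis x assumed -0.004)
```

Call:
servo_tool([
  [0.32, 1.0, -0.03, 0, 0, -0.134, 0.2],
  [0.32, 1.0, -0.03, 0, 0, -0.134, 0.2],
  [0.32, 1.0, -0.03, 0, 0, -0.134, 0.2],
  [0.32, 1.0, -0.03, 0, 0, -0.134, 0.2],
  [0.32, 1.0, -0.03, 0, 0, -0.134, 0.2],
])

```text
clock: 5.9
ee_pos: [0.5218, -0.1294, 0.1594]
eef_rot: [-3.132, -0.217, -0.032]
contact_force: [0.2, 0.6, 0.0]
grip_width: 0.0307
```

```bash
python3 - <<'E'
from h import *
plan(0.5134,-0.1501,0.07,8)
E
```

```text
plan [0.5134, -0.1501, 0.07, 8] -> [-0.052  0.078  0.356 -0.    -0.006 -0.   ] now th 7.9 t 5.9
```

Call:
servo_tool([
  [-0.052, 0.078, 0.1, 0, -0.006, 0, 0.2],
  [-0.052, 0.078, 0.2, 0, -0.006, 0, 0.2],
  [-0.052, 0.078, 0.3, 0, -0.006, 0, 0.2],
  [-0.052, 0.078, 0.356, 0, -0.006, 0, 0.2],
  [-0.052, 0.078, 0.356, 0, -0.006, 0, 0.2],
])

```text
clock: 6.52
ee_pos: [0.5126, -0.1497, 0.0692]
eef_rot: [-3.132, -0.217, 0.001]
contact_force: [-0.0, 0.1, -0.3]
grip_width: 0.0307
```

```bash
python3 - <<'E'
from inhand import *
plan(0.5134,-0.1501,0.03,8)
st=get_state(); s=inhand(); save("w5.png",s["pixels"][130:330,200:440],3); np.savez("w5.npz",T=campose(s,st),**s)
E
```

```text
plan [0.5134, -0.1501, 0.03, 8] -> [ 0.003  0.002  0.157 -0.001  0.    -0.   ] now th 7.9 t 6.53
top tool-z -0.0183 n 4894 ext x -0.0174 0.0141 y -0.019 0.0202
far y0 [-0.0009] (axis x assumed -0.004)
near y0 [0.0021] (axis x assumed -0.004)
```

View pics/w5.png

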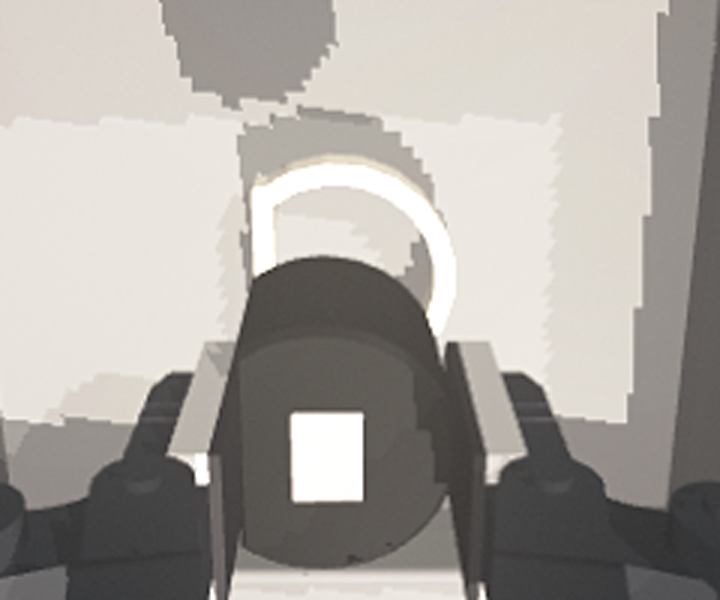

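The hover view shows the collar, with its arc top at (340,165) and its flat at (262,230), partly behind the held D. I'll measure the collar and mount in the same view so calibration bias cancels.

```bash
python3 - <<'E'
from h import *
from scipy.optimize import least_squares
s=dict(np.load("w5.npz")); T=s["T"]; im=s["pixels"]
m=(im.min(2)>245).astype(np.uint8); m[:175]=0; m[245:]=0; m[:,:275]=0; m[:,360:]=0
n,l,stt,c=cv2.connectedComponentsWithStats(m); i=1+stt[1:,4].argmax(); m=l==i; print(stt[i])
q=toplane(s,T,np.argwhere(m)[:,::-1],.014)
A=T@np.linalg.inv(s["T_tool_cam"]); t=(q-A[:3,3])@A[:3,:3]   # tool coords
x,y=t[:,0],t[:,1]
# outer arc: max radius per angle about guess, right/top part
o=np.array([-.005,.001])
for _ in range(3):
    d=np.c_[x,y]-o; an=np.degrees(np.arctan2(d[:,1],d[:,0])); r=np.hypot(*d.T); pts=[];ins=[]
    for a in range(-110,-5,5):
        k=abs(an-a)<2.5
        if k.sum()>3: pts.append(np.c_[x,y][k][r[k].argmax()]); ins.append(np.c_[x,y][k][r[k].argmin()])
    pts=np.array(pts);ins=np.array(ins)
    f=least_squares(lambda p:np.r_[np.hypot(*(pts-p).T)-.0255,np.hypot(*(ins-p).T)-.0215],o,loss="soft_l1",f_scale=.001); o=f.x
print("collar axis in tool",o.round(4),"rms",np.sqrt((f.fun**2).mean()),len(pts))
k=(y>o[1]-.016)&(x<o[0]-.008); print("flat outer/inner",x[k].min().round(4),"inner med", )
for yy in np.arange(-.02,0,.002):
    k=abs(y-yy)<.001; k&=x<-.012
    if k.sum(): print(yy.round(3),x[k].min().round(4),x[k].max().round(4))
print("axis world",(A@np.r_[o,0,1])[:2])
E
```

```text
[284 185  68  57 834]
collar axis in tool [-0.004  0.002] rms 0.00014095636004700057 21
flat outer/inner -0.0217 inner med
-0.02 -0.0176 -0.0126
-0.018 -0.0215 -0.012
-0.016 -0.0215 -0.0145
-0.014 -0.0216 -0.0177
-0.012 -0.0216 -0.0178
-0.01 -0.0217 -0.0178
-0.008 -0.0211 -0.0179
-0.006 -0.0212 -0.0179
-0.004 -0.0212 -0.0174
-0.002 -0.0213 -0.0174
axis world [ 0.50889812 -0.15221861]
```

Call:
servo_tool([
  [0.0064, 0.0045, 0.05, 0, 0, 0, 0.2],
  [0.0064, 0.0045, 0.1, 0, 0, 0, 0.2],
  [0.0064, 0.0045, 0.14, 0, 0, 0, 0.2],
  [0.0064, 0.0045, 0.15, 0, 0, 0, 0.2],
  [0.0064, 0.0045, 0.15, 0, 0, 0, 0.2],
])

```text
clock: 7.2
ee_pos: [0.515, -0.1508, 0.0325]
eef_rot: [-3.133, -0.217, -0.001]
contact_force: [0.0, 0.5, 0.3]
grip_width: 0.0308
```

```bash
python3 - <<'E'
from inhand import *
# target = pose at w5 (0.5126,-0.1497) + 1.6mm tool x + 1.1mm tool y
t=np.radians(8); g=np.array([.5126,-.1497])+.0016*np.array([np.cos(t),np.sin(t)])+.0011*np.array([np.sin(t),-np.cos(t)])
plan(g[0],g[1],0.0165,8); print(g, get_state()["ee_pos"]); inhand()
E
```

```text
plan [np.float64(0.5143375193210425), np.float64(-0.15056661791407963), 0.0165, 8] -> [-0.003 -0.001  0.064 -0.    -0.    -0.   ] now th 7.9 t 7.2
[ 0.51433752 -0.15056662] [ 0.5150166  -0.1508151   0.03254605]
top tool-z -0.0183 n 4924 ext x -0.0174 0.014 y -0.019 0.0202
far y0 [-0.0007] (axis x assumed -0.004)
near y0 [0.002] (axis x assumed -0.004)
```

Call:
servo_tool([
  [-0.003, -0.001, 0.012, 0, 0, 0, 0.2],
  [-0.003, -0.001, 0.02, 0, 0, 0, 0.2],
  [-0.003, -0.001, 0.028, 0, 0, 0, 0.2],
  [-0.003, -0.001, 0.034, 0, 0, 0, 0.2],
  [-0.003, -0.001, 0.034, 0, 0, 0, 0.2],
])

```text
clock: 7.88
ee_pos: [0.5145, -0.1507, 0.0243]
eef_rot: [-3.133, -0.217, -0.002]
contact_force: [0.5, 1.0, -0.7]
grip_width: 0.0307
```

Call:
servo_tool([
  [0, 0, 0.008, 0, 0, 0, 0.2],
  [0, 0, 0.015, 0, 0, 0, 0.2],
  [0, 0, 0.022, 0, 0, 0, 0.2],
  [0, 0, 0.026, 0, 0, 0, 0.2],
  [0, 0, 0.026, 0, 0, 0, 0.2],
])

```text
clock: 8.5
ee_pos: [0.5143, -0.1507, 0.0176]
eef_rot: [-3.133, -0.217, -0.001]
contact_force: [0.2, 0.1, -0.4]
grip_width: 0.031
```

There's no force and the underside is well below the collar top, so the D is in the nest. I'll go down the last millimetre and release.

Call:
servo_tool([
  [0, 0, 0.004, 0, 0, 0, 0.2],
  [0, 0, 0.006, 0, 0, 0, 0.2],
  [0, 0, 0.008, 0, 0, 0, 0.2],
  [0, 0, 0.008, 0, 0, 0, 0.2],
])

```text
clock: 9.0
ee_pos: [0.5145, -0.1508, 0.0168]
eef_rot: [-3.133, -0.218, -0.001]
contact_force: [-5.1, 1.1, 11.2]
grip_width: 0.031
```

Call:
servo_tool([
  [0, 0, 0, 0, 0, 0, 0.4],
  [0, 0, 0, 0, 0, 0, 0.5],
  [0, 0, 0, 0, 0, 0, 0.58],
  [0, 0, 0, 0, 0, 0, 0.58],
  [0, 0, 0, 0, 0, 0, 0.58],
])

```text
clock: 9.62
ee_pos: [0.5145, -0.1508, 0.0167]
eef_rot: [-3.133, -0.218, -0.001]
contact_force: [0.5, 0.3, 0.4]
grip_width: 0.0498
```

Call:
servo_tool([
  [0, 0, -0.05, 0, 0, 0, 0.58],
  [0, 0, -0.2, 0, 0, 0, 0.58],
  [0, 0, -0.4, 0, 0, 0, 0.58],
  [0, 0, -0.6, 0, 0, 0, 0.58],
  [0, 0, -0.6, 0, 0, 0, 0.58],
])

```text
clock: 10.25
ee_pos: [0.5178, -0.1523, 0.1735]
eef_rot: [3.13, 0.217, 0.016]
contact_force: [1.1, 0.4, -0.4]
grip_width: 0.0497
```

```bash
python3 - <<'E'
from h import *
st=get_state(); s=snapshot("wrist"); T=campose(s,st); P=depthpts(s,T); h=P[...,2]
m=((np.hypot(P[...,0]-.509,P[...,1]+.152)<.026)&(h>.03)&(h<.045)).astype(np.uint8)
q=P[m>0]; print("D top: n",m.sum(),"z",np.median(q[:,2]),"centroid",q.mean(0).round(4))
A=np.c_[q[:,:2],np.ones(len(q))]; print("tilt",np.linalg.lstsq(A,q[:,2],rcond=None)[0].round(4))
save("w6.png",s["pixels"][100:330,200:440],3)
# round c grip: angle -82+? choose th=0 at (0.4416,0.0698)
print(st["ee_pos"],st["contact_force"])
plan(0.4416,0.0698,0.16,-10)
E
```

```text
D top: n 1336 z 0.03528177955723272 centroid [ 0.5115 -0.1519  0.0352]
tilt [-0.0046 -0.0129  0.0356]
[ 0.51776641 -0.15233538  0.17349647] [ 1.11836996  0.37414532 -0.37560798]
plan [0.4416, 0.0698, 0.16, -10] -> [-0.174 -0.919  0.039  0.    -0.002  0.1  ] now th 7.9 t 10.3
```

View pics/w6.png

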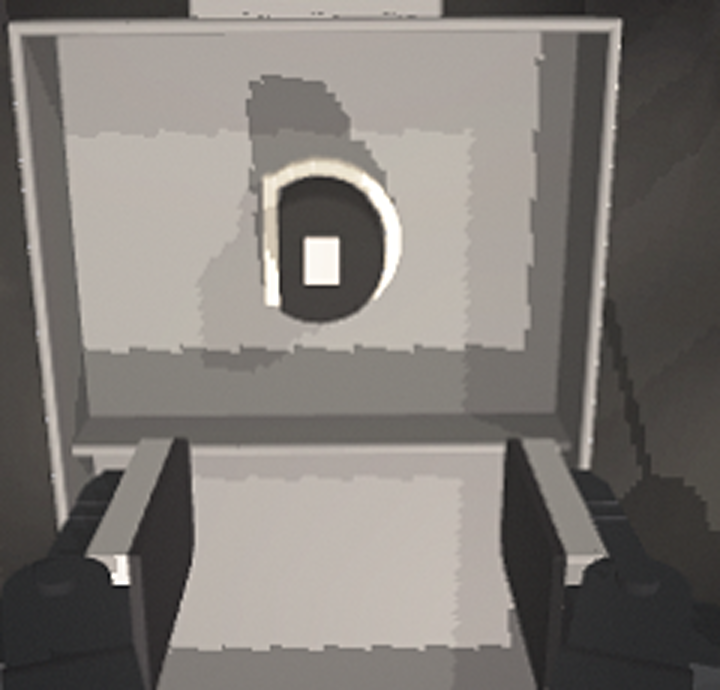

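The D is seated, with its top at z ≈ 0.035 (0.036 expected) and level inside the collar at (325,245). Now the round mount at (0.442,0.070).

Call:
servo_tool([
  [-0.17, -0.92, 0.04, 0, 0, 0.1, 0.68],
  [-0.17, -0.92, 0.04, 0, 0, 0.1, 0.68],
  [-0.17, -0.92, 0.04, 0, 0, 0.1, 0.68],
  [-0.17, -0.92, 0.04, 0, 0, 0.1, 0.68],
  [-0.17, -0.92, 0.04, 0, 0, 0.1, 0.68],
])

```text
clock: 10.92
ee_pos: [0.4405, 0.0727, 0.1585]
eef_rot: [3.13, -0.268, 0.007]
contact_force: [0.3, -0.8, -0.4]
grip_width: 0.0583
```

```bash
python3 - <<'E'
from h import *
plan(0.4422,0.0698,0.06,-10)
E
```

```text
plan [0.4422, 0.0698, 0.06, -10] -> [ 0.007  0.01   0.394 -0.    -0.001  0.001] now th -9.8 t 10.93
```

Call:
servo_tool([
  [0.007, 0.01, 0.15, 0, 0, 0, 0.68],
  [0.007, 0.01, 0.3, 0, 0, 0, 0.68],
  [0.007, 0.01, 0.394, 0, 0, 0, 0.68],
  [0.007, 0.01, 0.394, 0, 0, 0, 0.68],
  [0.007, 0.01, 0.394, 0, 0, 0, 0.68],
])

```text
clock: 11.55
ee_pos: [0.4428, 0.0693, 0.0607]
eef_rot: [3.13, -0.269, 0.007]
contact_force: [0.3, -0.4, -0.7]
grip_width: 0.0581
```

```bash
python3 - <<'E'
from h import *
st=get_state();s=snapshot("wrist");T=campose(s,st);P=depthpts(s,T);h=P[...,2]
m=(h>.033)&(h<.044)&(np.hypot(P[...,0]-.442,P[...,1]-.07)<.03)
print(st["ee_pos"],m.sum(),P[m].mean(0).round(4),cv2.minEnclosingCircle(P[m][:,:2].astype(np.float32)))
plan(0.4422,0.0698,0.009,-10)
E
```

```text
[0.44280823 0.0693399  0.0606984 ] 3811 [0.4418 0.0708 0.0372] ((0.4417102336883545, 0.06954614073038101), 0.020281966775655746)
plan [0.4422, 0.0698, 0.009, -10] -> [-0.006 -0.     0.209 -0.    -0.002  0.001] now th -9.8 t 11.6
```

Call:
servo_tool([
  [-0.004, -0.002, 0.1, 0, 0, 0, 0.68],
  [-0.004, -0.002, 0.18, 0, 0, 0, 0.68],
  [-0.004, -0.002, 0.207, 0, 0, 0, 0.68],
  [-0.004, -0.002, 0.207, 0, 0, 0, 0.68],
  [-0.004, -0.002, 0.207, 0, 0, 0, 0.6],
])

```text
clock: 12.22
ee_pos: [0.4437, 0.0702, 0.0106]
eef_rot: [-3.13, 0.269, -0.012]
contact_force: [-0.4, 0.4, 0.4]
grip_width: 0.0512
```

Call:
servo_tool([
  [0, 0, 0, 0, 0, 0, 0.5],
  [0, 0, 0, 0, 0, 0, 0.4],
  [0, 0, 0, 0, 0, 0, 0.3],
  [0, 0, 0, 0, 0, 0, 0.3],
  [0, 0, 0, 0, 0, 0, 0.3],
])

```text
clock: 12.85
ee_pos: [0.4447, 0.0702, 0.0118]
eef_rot: [-3.13, 0.269, -0.015]
contact_force: [-1.1, -0.4, 7.2]
grip_width: 0.0389
```

Call:
servo_tool([
  [0, 0, 0, 0, 0, 0, 0.3],
  [0, 0, -0.02, 0, 0, 0, 0.3],
  [0, 0, -0.15, 0, 0, 0, 0.3],
  [0, 0, -0.35, 0, 0, 0, 0.3],
  [0, 0, -0.5, 0, 0, 0, 0.3],
])

```text
clock: 13.48
ee_pos: [0.4439, 0.0703, 0.1391]
eef_rot: [-3.129, 0.269, -0.017]
contact_force: [0.7, -0.0, -0.0]
grip_width: 0.0389
```

```bash
python3 - <<'E'
from inhand import *
print(get_state()["grip_width"]); inhand(); plan(0.5324,-0.3146,0.14,8)
E
```

```text
0.03887330380817965
top tool-z -0.0254 n 6403 ext x -0.0211 0.0185 y -0.019 0.0205
far y0 [0.0013] (axis x assumed -0.004)
near y0 [0.0004] (axis x assumed -0.004)
plan [0.5324, -0.3146, 0.14, 8] -> [ 0.6    1.459  0.024 -0.    -0.006 -0.099] now th -9.8 t 13.53
```

Call:
servo_tool([
  [0.3, 0.75, 0, 0, -0.006, -0.099, 0.3],
  [0.3, 0.75, 0, 0, -0.006, -0.099, 0.3],
  [0.3, 0.75, 0, 0, -0.006, -0.099, 0.3],
  [0.3, 0.75, 0, 0, -0.006, -0.099, 0.3],
])

```text
clock: 14.02
ee_pos: [0.4888, -0.1303, 0.1455]
eef_rot: [3.134, 0.215, -0.001]
contact_force: [-0.8, 0.8, -0.9]
grip_width: 0.039
```

```bash
python3 - <<'E'
from h import *
plan(0.5324,-0.3146,0.10,8)
E
```

```text
plan [0.5324, -0.3146, 0.1, 8] -> [ 0.072  0.754  0.182  0.     0.    -0.001] now th 7.9 t 14.03
```

Call:
servo_tool([
  [0.072, 0.754, 0.1, 0, 0, 0, 0.3],
  [0.072, 0.754, 0.15, 0, 0, 0, 0.3],
  [0.072, 0.754, 0.18, 0, 0, 0, 0.3],
  [0.072, 0.754, 0.18, 0, 0, 0, 0.3],
  [0.072, 0.754, 0.18, 0, 0, 0, 0.3],
])

```text
clock: 14.65
ee_pos: [0.5318, -0.3146, 0.0997]
eef_rot: [-3.134, -0.213, 0.003]
contact_force: [-0.2, 0.6, -1.0]
grip_width: 0.039
```

```bash
python3 - <<'E'
from h import *
plan(0.5324,-0.3146,0.014,8)
E
```

```text
plan [0.5324, -0.3146, 0.014, 8] -> [ 0.003  0.     0.343 -0.     0.001 -0.001] now th 7.8 t 14.65
```

Call:
servo_tool([
  [0.003, 0, 0.12, 0, 0, 0, 0.3],
  [0.003, 0, 0.24, 0, 0, 0, 0.3],
  [0.003, 0, 0.31, 0, 0, 0, 0.3],
  [0.003, 0, 0.335, 0, 0, 0, 0.3],
  [0.003, 0, 0.335, 0, 0, 0, 0.3],
])

```text
clock: 15.28
ee_pos: [0.5329, -0.3142, 0.0167]
eef_rot: [-3.134, -0.214, 0.002]
contact_force: [0.6, -0.1, -0.3]
grip_width: 0.0387
```

Call:
servo_tool([
  [0, 0, 0.006, 0, 0, 0, 0.3],
  [0, 0, 0.01, 0, 0, 0, 0.3],
  [0, 0, 0.014, 0, 0, 0, 0.3],
  [0, 0, 0.014, 0, 0, 0, 0.3],
])

```text
clock: 15.78
ee_pos: [0.5328, -0.3143, 0.0132]
eef_rot: [-3.134, -0.214, 0.002]
contact_force: [-0.2, 0.3, -0.3]
grip_width: 0.0391
```

Call:
servo_tool([
  [0, 0, 0.004, 0, 0, 0, 0.3],
  [0, 0, 0.008, 0, 0, 0, 0.3],
  [0, 0, 0.012, 0, 0, 0, 0.3],
  [0, 0, 0.014, 0, 0, 0, 0.3],
  [0, 0, 0.014, 0, 0, 0, 0.3],
])

```text
clock: 16.4
ee_pos: [0.5328, -0.3144, 0.01]
eef_rot: [-3.134, -0.214, 0.002]
contact_force: [-2.4, 1.0, 4.1]
grip_width: 0.0386
```

Touchdown at 4 N. I'll release, rise, and head back for the other round mount.

Call:
servo_tool([
  [0, 0, 0, 0, 0, 0, 0.5],
  [0, 0, 0, 0, 0, 0, 0.6],
  [0, 0, 0, 0, 0, 0, 0.68],
  [0, 0, 0, 0, 0, 0, 0.68],
  [0, 0, 0, 0, 0, 0, 0.68],
])

```text
clock: 17.02
ee_pos: [0.5328, -0.3143, 0.0099]
eef_rot: [-3.134, -0.214, 0.002]
contact_force: [-0.5, 1.0, -0.1]
grip_width: 0.058
```

Call:
servo_tool([
  [0, 0, -0.05, 0, 0, 0, 0.68],
  [0, 0, -0.2, 0, 0, 0, 0.68],
  [0, 0, -0.4, 0, 0, 0, 0.68],
  [0, 0, -0.7, 0, 0, 0, 0.68],
  [0, 0, -0.7, 0, 0, 0, 0.68],
])

```text
clock: 17.65
ee_pos: [0.5358, -0.3163, 0.1927]
eef_rot: [3.128, 0.213, 0.011]
contact_force: [0.1, 0.2, 0.7]
grip_width: 0.0579
```

```bash
python3 - <<'E'
from h import *
st=get_state();s=snapshot("wrist");T=campose(s,st);P=depthpts(s,T);h=P[...,2]
m=(h>.030)&(h<.044)&(np.hypot(P[...,0]-.532,P[...,1]+.314)<.03)
print(st["ee_pos"],m.sum(),P[m].mean(0).round(4),cv2.minEnclosingCircle(P[m][:,:2].astype(np.float32)))
plan(0.4985,0.2785,0.2,8)
E
```

```text
[ 0.53580735 -0.31630884  0.19274573] 1375 [ 0.5311 -0.3147  0.0352] ((0.5312201976776123, -0.3153359591960907), 0.020184187218546867)
plan [0.4985, 0.2785, 0.2, 8] -> [ 1.770e-01 -2.376e+00 -4.600e-02  2.000e-03 -2.000e-03 -1.000e-03] now th 7.8 t 17.7
```

Call:
servo_tool([
  [0.05, -1.0, -0.04, 0, 0, 0, 0.68],
  [0.05, -1.0, -0.04, 0, 0, 0, 0.68],
  [0.05, -1.0, -0.04, 0, 0, 0, 0.68],
  [0.05, -1.0, -0.04, 0, 0, 0, 0.68],
])

```text
clock: 18.2
ee_pos: [0.5125, -0.0646, 0.1992]
eef_rot: [3.129, 0.213, 0.007]
contact_force: [1.2, 0.6, 0.3]
grip_width: 0.0582
```

Call:
servo_tool([
  [0.07, -1.0, 0, 0, 0, 0, 0.68],
  [0.07, -1.0, 0, 0, 0, 0, 0.68],
  [0.07, -1.0, 0, 0, 0, 0, 0.68],
  [0.07, -1.0, 0, 0, 0, 0, 0.68],
  [0.07, -1.0, 0, 0, 0, 0, 0.68],
])

```text
clock: 18.82
ee_pos: [0.4941, 0.1894, 0.1965]
eef_rot: [3.129, 0.222, 0.003]
contact_force: [1.0, -1.1, 0.0]
grip_width: 0.0583
```

```bash
python3 - <<'E'
from h import *
st=get_state();s=snapshot("wrist");T=campose(s,st);P=depthpts(s,T);h=P[...,2]
for n,c in dict(a=(.4985,.2785),bung=(.4295,.2037)).items():
    m=(h>.033)&(h<.044)&(np.hypot(P[...,0]-c[0],P[...,1]-c[1])<.03)
    if m.any(): print(n,m.sum(),P[m].mean(0).round(4),cv2.minEnclosingCircle(P[m][:,:2].astype(np.float32)))
plan(0.4985,0.2785,0.1,8)
E
```

```text
a 1641 [0.4994 0.2797 0.0372] ((0.4996844530105591, 0.279690682888031), 0.01992703042924404)
bung 1074 [0.4299 0.2042 0.0365] ((0.4296891689300537, 0.20354872941970825), 0.01773686893284321)
plan [0.4985, 0.2785, 0.1, 8] -> [ 0.066 -0.36   0.384  0.002 -0.001  0.   ] now th 8.0 t 18.88
```

Call:
servo_tool([
  [0.072, -0.363, 0.1, 0, 0, 0, 0.68],
  [0.072, -0.363, 0.25, 0, 0, 0, 0.68],
  [0.072, -0.363, 0.4, 0, 0, 0, 0.68],
  [0.072, -0.363, 0.53, 0, 0, 0, 0.68],
  [0.072, -0.363, 0.53, 0, 0, 0, 0.68],
])

```text
clock: 19.5
ee_pos: [0.4974, 0.2766, 0.0596]
eef_rot: [3.126, 0.217, -0.008]
contact_force: [0.2, -1.4, 0.2]
grip_width: 0.058
```

```bash
python3 - <<'E'
from h import *
plan(0.5,0.2795,0.01,8)
E
```

```text
plan [0.5, 0.2795, 0.01, 8] -> [ 0.013 -0.012  0.198  0.003  0.002 -0.   ] now th 7.9 t 19.5
```

Call:
servo_tool([
  [0.013, -0.012, 0.08, 0.003, 0.002, 0, 0.68],
  [0.013, -0.012, 0.15, 0.003, 0.002, 0, 0.68],
  [0.013, -0.012, 0.195, 0.003, 0.002, 0, 0.68],
  [0.013, -0.012, 0.195, 0.003, 0.002, 0, 0.68],
  [0.013, -0.012, 0.195, 0.003, 0.002, 0, 0.6],
])

```text
clock: 20.12
ee_pos: [0.5005, 0.2798, 0.0116]
eef_rot: [-3.132, -0.218, -0.002]
contact_force: [0.1, 0.4, 0.4]
grip_width: 0.0512
```

Call:
servo_tool([
  [0, 0, 0, 0, 0, 0, 0.5],
  [0, 0, 0, 0, 0, 0, 0.4],
  [0, 0, 0, 0, 0, 0, 0.3],
  [0, 0, 0, 0, 0, 0, 0.3],
  [0, 0, 0, 0, 0, 0, 0.3],
])

```text
clock: 20.75
ee_pos: [0.5014, 0.2803, 0.0128]
eef_rot: [-3.132, -0.218, -0.005]
contact_force: [-1.1, 0.1, 6.5]
grip_width: 0.0391
```

Call:
servo_tool([
  [0, 0, 0, 0, 0, 0, 0.3],
  [0, 0, -0.02, 0, 0, 0, 0.3],
  [0, 0, -0.15, 0, 0, 0, 0.3],
  [0, 0, -0.35, 0, 0, 0, 0.3],
  [0, 0, -0.52, 0, 0, 0, 0.3],
])

```text
clock: 21.38
ee_pos: [0.5009, 0.2799, 0.1446]
eef_rot: [-3.131, -0.218, -0.005]
contact_force: [0.4, 0.4, -0.0]
grip_width: 0.0386
```

```bash
python3 - <<'E'
from inhand import *
print(get_state()["grip_width"]); inhand(); plan(0.5232,-0.2512,0.14,8)
E
```

```text
0.03862448828615045
top tool-z -0.0244 n 6358 ext x -0.0214 0.018 y -0.0199 0.0197
far y0 [0.0002] (axis x assumed -0.004)
near y0 [-0.0005] (axis x assumed -0.004)
plan [0.5232, -0.2512, 0.14, 8] -> [-2.19e-01  2.12e+00  3.40e-02 -2.00e-03 -4.00e-03 -0.00e+00] now th 8.0 t 21.43
```

Call:
servo_tool([
  [-0.1, 1.0, -0.02, 0, 0, 0, 0.3],
  [-0.1, 1.0, -0.02, 0, 0, 0, 0.3],
  [-0.1, 1.0, -0.02, 0, 0, 0, 0.3],
  [-0.1, 1.0, -0.02, 0, 0, 0, 0.3],
  [-0.1, 1.0, -0.02, 0, 0, 0, 0.3],
])

```text
clock: 22.05
ee_pos: [0.514, 0.026, 0.1554]
eef_rot: [-3.13, -0.209, -0.019]
contact_force: [0.2, 0.2, -0.3]
grip_width: 0.039
```

Call:
servo_tool([
  [-0.1, 1.0, 0, 0, 0, 0, 0.3],
  [-0.1, 1.0, 0, 0, 0, 0, 0.3],
  [-0.1, 1.0, 0, 0, 0, 0, 0.3],
  [-0.1, 1.0, 0, 0, 0, 0, 0.3],
  [-0.1, 1.0, 0, 0, 0, 0, 0.3],
])

```text
clock: 22.68
ee_pos: [0.5223, -0.2281, 0.154]
eef_rot: [-3.131, -0.203, -0.019]
contact_force: [0.6, 0.6, -1.4]
grip_width: 0.039
```

```bash
python3 - <<'E'
from h import *
plan(0.5232,-0.2512,0.09,8)
E
```

```text
plan [0.5232, -0.2512, 0.09, 8] -> [-0.011  0.093  0.256 -0.001 -0.004 -0.003] now th 7.4 t 22.68
```

Call:
servo_tool([
  [-0.011, 0.093, 0.05, -0.001, -0.004, -0.003, 0.3],
  [-0.011, 0.093, 0.15, -0.001, -0.004, -0.003, 0.3],
  [-0.011, 0.093, 0.25, -0.001, -0.004, -0.003, 0.3],
  [-0.011, 0.093, 0.25, -0.001, -0.004, -0.003, 0.3],
  [-0.011, 0.093, 0.25, -0.001, -0.004, -0.003, 0.3],
])

```text
clock: 23.3
ee_pos: [0.524, -0.2504, 0.0923]
eef_rot: [3.133, 0.219, 0.001]
contact_force: [0.2, -0.6, -1.0]
grip_width: 0.039
```

```bash
python3 - <<'E'
from h import *
plan(0.5232,-0.2512,0.014,8)
E
```

```text
plan [0.5232, -0.2512, 0.014, 8] -> [-0.004  0.002  0.313  0.    -0.     0.   ] now th 8.0 t 23.3
```

Call:
servo_tool([
  [-0.004, 0.002, 0.12, 0, 0, 0, 0.3],
  [-0.004, 0.002, 0.22, 0, 0, 0, 0.3],
  [-0.004, 0.002, 0.29, 0, 0, 0, 0.3],
  [-0.004, 0.002, 0.305, 0, 0, 0, 0.3],
  [-0.004, 0.002, 0.305, 0, 0, 0, 0.3],
])

```text
clock: 23.92
ee_pos: [0.5237, -0.2513, 0.0168]
eef_rot: [3.133, 0.22, 0.002]
contact_force: [1.2, 0.3, -0.8]
grip_width: 0.0391
```

Call:
servo_tool([
  [0, 0, 0.006, 0, 0, 0, 0.3],
  [0, 0, 0.01, 0, 0, 0, 0.3],
  [0, 0, 0.014, 0, 0, 0, 0.3],
  [0, 0, 0.014, 0, 0, 0, 0.3],
])

```text
clock: 24.42
ee_pos: [0.5236, -0.2513, 0.0133]
eef_rot: [3.133, 0.22, 0.002]
contact_force: [0.3, -0.4, -0.9]
grip_width: 0.0389
```

Call:
servo_tool([
  [0, 0, 0.004, 0, 0, 0, 0.3],
  [0, 0, 0.007, 0, 0, 0, 0.3],
  [0, 0, 0.01, 0, 0, 0, 0.3],
  [0, 0, 0.012, 0, 0, 0, 0.3],
  [0, 0, 0.012, 0, 0, 0, 0.3],
])

```text
clock: 25.05
ee_pos: [0.5237, -0.2514, 0.0108]
eef_rot: [3.133, 0.22, 0.002]
contact_force: [-2.2, 1.9, 4.2]
grip_width: 0.039
```

Call:
servo_tool([
  [0, 0, 0, 0, 0, 0, 0.5],
  [0, 0, 0, 0, 0, 0, 0.6],
  [0, 0, 0, 0, 0, 0, 0.68],
  [0, 0, 0, 0, 0, 0, 0.68],
  [0, 0, 0, 0, 0, 0, 0.68],
])

```text
clock: 25.68
ee_pos: [0.5237, -0.2513, 0.0108]
eef_rot: [3.133, 0.22, 0.002]
contact_force: [0.6, 0.3, -0.4]
grip_width: 0.0578
```

Call:
servo_tool([
  [0, 0, -0.05, 0, 0, 0, 0.68],
  [0, 0, -0.2, 0, 0, 0, 0.68],
  [0, -0.2, -0.45, 0, 0, 0, 0.68],
  [0, -0.4, -0.7, 0, 0, 0, 0.68],
  [0, -0.4, -0.9, 0, 0, 0, 0.68],
])

```text
clock: 26.3
ee_pos: [0.5091, -0.155, 0.22]
eef_rot: [3.134, 0.221, 0.001]
contact_force: [1.3, -0.5, 0.3]
grip_width: 0.058
```

Call:
servo_tool([
  [0, 0, 0, 0, 0, 0, 0.68],
  [0, 0, 0, 0, 0, 0, 0.68],
])

```text
clock: 26.55
ee_pos: [0.5094, -0.1549, 0.2211]
eef_rot: [3.133, 0.222, 0.003]
contact_force: [0.3, 1.2, -1.1]
grip_width: 0.0581
```

```bash
python3 - <<'E'
from h import *
from nest import nest
st=get_state();s=snapshot("wrist");T=campose(s,st);P=depthpts(s,T);h=P[...,2]
yaw=np.radians(8.1); Rz=np.array([[np.cos(yaw),np.sin(yaw)],[-np.sin(yaw),np.cos(yaw)]]); bay=np.array([.5278,-.2829])
print(st["ee_pos"],st["contact_force"])
for n,c in dict(a=(.5232,-.2512),b=(.5324,-.3146),D=(.509,-.152)).items():
    m=(h>.029)&(h<.044)&(np.hypot(P[...,0]-c[0],P[...,1]-c[1])<.025); q=P[m]
    if len(q)<50: print(n,"hidden",len(q)); continue
    (x,y),r=cv2.minEnclosingCircle(q[:,:2].astype(np.float32)); A=np.c_[q[:,:2],np.ones(len(q))]
    print(n,len(q),round(x,4),round(y,4),round(r,4),"z",np.median(q[:,2]).round(4),"in bay",(Rz@([x,y]-bay)).round(4),"slope",np.linalg.lstsq(A,q[:,2],rcond=None)[0][:2].round(3))
t=snapshot("top"); Q=depthpts(t,campose(t)); g=Q[...,2]; t0=dict(np.load("top0.npz")); Q0=depthpts(t0,campose(t0))
for nm,X in(("before",Q0),("now",Q)):
    for n,c,lo,hi in(("bung",(.43,.204),.03,.045),("dropper",(.645,-.037),.05,.12)):
        m=(X[...,2]>lo)&(X[...,2]<hi)&(np.hypot(X[...,0]-c[0],X[...,1]-c[1])<.035); print(nm,n,m.sum(),X[m].mean(0).round(4))
out=np.vstack([cv2.resize(s["pixels"],(560,350)),cv2.resize(t["pixels"][120:270,190:490],(560,280))])[:600]; save("final.png",out[:600])
E
```

```text
[ 0.50941708 -0.15494096  0.22109863] [ 0.28618252  1.21743594 -1.06700995]
a 928 0.5221 -0.2518 0.0201 z 0.0352 in bay [-0.0013  0.0316] slope [-0.001 -0.019]
b 855 0.5309 -0.3146 0.0208 z 0.0351 in bay [-0.0013 -0.0318] slope [ 0.008 -0.043]
D 997 0.5092 -0.153 0.0202 z 0.0352 in bay [-1.000e-04  1.312e-01] slope [ 0.    -0.011]
before bung 143 [0.4303 0.2047 0.037 ]
before dropper 87 [ 0.663  -0.0381  0.0788]
now bung 144 [0.4302 0.2047 0.037 ]
now dropper 86 [ 0.663  -0.0381  0.0794]
```

View pics/final.png

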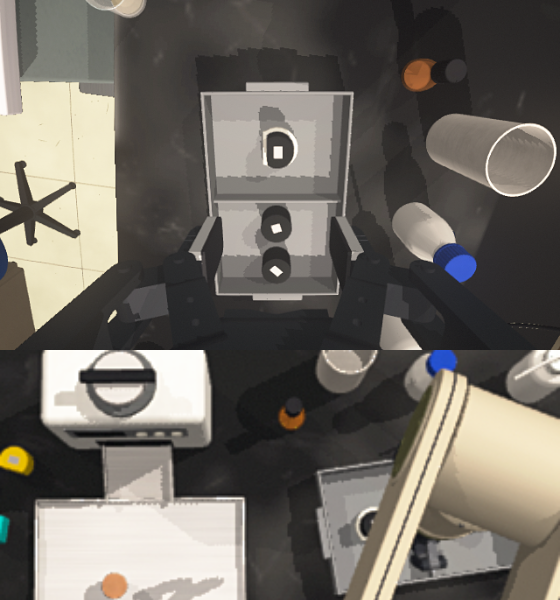

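The D is in the nest at (278,150), and both round mounts stand face up in the open bay at (276,225) and (275,265). The bung and dropper bottle haven't moved, and the arm is clear. Handing in.

```bash
python3 -c "
from rig import *
print(finish_job())"
```

```text
the job is handed in; nothing more can be done
None
```

All three mounts are in the grey tote and the job was handed in at about 27 s of the 72 s allowed; the hand-in reports no verdict.

- **Round mounts:** both stand metal face up on the floor of the open bay, at about (-1, +32) mm and (-1, -32) mm in the bay frame. Each was lowered to a touchdown of about 4 N before release.
- **D mount:** it sits in the nest with its flat against the nest's flat. Its measured centre is within about 1 mm of the nest axis. Its top is at z ≈ 0.035, where fully down would be 0.036, so it is seated. Touchdown force was about 11 N.
- **Bystanders:** before and after pictures show the bung and the dropper bottle moved less than 1 mm. The arm was clear of everything at hand-in.

**Checks that disagreed:**
- **Wrist camera offset:** it placed held parts about 1.6 mm off in tool x compared with the jaw centre. I allowed for this by measuring the nest collar and the held mount in the same picture.
- **TCP drift:** the arm drifted up to about 4 mm from its target while gripping the D mount.
- **Round mount tilt:** one round mount showed a depth slope of 0.043 in the last picture. I put it down to depth noise at the mask edge, because it looks upright in the picture.

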